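# Mesh the tube rotor on the spinner's splined shaft and hold it down

### The arm

A 6-joint arm with a two-finger parallel gripper is mounted at the origin on the work surface. World frame = base frame: x ahead of the robot, y to its left, z up, the work surface at z = 0. Lengths are in m, angles in rad, forces in N, time in s.
With the tool pointing down it reaches from about 0.35 to 1 m from the base axis. Payload 7.1 kg.
Tool frame: the origin (TCP) lies between the finger pads; the fingertips stand 22 mm ahead of it and the grasp point (between the pads) lies 3 mm ahead of it; z points along the fingers, y is the line along which they close (so a half turn about z gives the same grasp; the last joint's range is limited). The gripper opens to 85 mm and grips with 20 to 120 N. Pads are 22 mm wide; open, the fingers measure 114 mm over their backs; the gripper's body (76 mm by 85 mm) begins 54 mm behind the grasp point. The pads swing forward as they close: fully open they stand 13 mm farther back than shut.
Start: joints at [-1.359, 0.423, 1.63, -0, 1.089, -0.019], TCP at [0.143, -0.608, 0.253] pointing down, gripper open.
Joint ranges: [-3, 3], [-0.9, 2.11], [0.09, 2.58], [-1.31, 4.45], [0.11, 2.69], [-2.54, 2.54]. Speed limits (rad/s): [2.39, 2.39, 3.01, 3.14, 3.14, 3.14].

### API

Orientations are given as a rotation vector (axis times angle).
In Python, from rig import manip gives the robot as it stands. The module is installed in compiled form; this text tells all that it offers. Calls block until the motion is done:
- manip.move_to(position, orientation): joint-space move of the TCP to a pose.
- manip.servo_line(position, orientation=None, rate=0.15): straight line of the TCP; orientation=None keeps the orientation; rate is the mean speed in m/s.
- manip.set_joints(angles): joint-space move.
- manip.command_gripper(opening, f_grip=None): finger opening in m; f_grip is the grip in N (None keeps the last); returns when the fingers have stopped.
- manip.hold(seconds).
- manip.solve_ik(position, orientation): joint angles nearest the present ones, or None.
- manip.camera(name): name is "scene" or "top" or "wrist"; returns a dict with "image" (400x640x3 uint8, red, green, blue), "fx", "fy", "cx", "cy" (pixels), "cam_to_world" (4x4, takes a point from camera to world coordinates); the wrist camera has in their place "mount" (4x4, takes a point from camera to tool coordinates, whose origin is the TCP and whose axes are the flange's). Camera axes: x right, y down, z forward; pixel columns grow to the right and rows downward; lengths in m; the calibration is good to about 2 mm. A picture is of the moment at which its call begins: read the wrist's pose just before it. There is no depth.
A pose or a line that the arm cannot do raises manip.IKError and nothing moves.
- manip.sign_off(): hands the job in; it is judged then, once.
Readings, each from a call of its own:
- manip.get_time(): time.
- manip.get_joint_positions(): joint angles.
- manip.get_joint_vel(): joint speeds.
- manip.get_tau(): joint torques, N m.
- manip.get_position(): TCP position.
- manip.get_ee_rot(): TCP orientation.
- manip.get_contact_force(): force on the tool from outside, world axes, zero at the start.
- manip.get_torque(): the same for the moment, N m.
- manip.get_width(): finger opening in m.
- manip.get_grip_force(): force on a finger pad.
Only numpy, scipy, OpenCV 4.12 (cv2) and the standard library are available. Lean on these libraries where they do the work, as an engineer would, in place of code of your own. Each camera call takes 0.05 s, during which the arm holds its last target. There are 200 camera calls.

### The job

Take the tube rotor from the green pad by its blue wing and put it on the brass splined shaft of the white spinner; the shaft stands at an unknown angle, so turn the rotor on it until you feel the splines mesh and it drops in. Then press it fully down against the sprung orange seat and finish while still holding it pressed down, so that I can lock it; leave the tubs, the red slide box and the tape where they are.

Things in the scene. Friction and masses are not known exactly. Their poses are not given: they have to be found in the camera images.
- rotor_grip (a point): Grip point of the loose tube rotor (aluminium disc on a hub, blue wing on top; 96 mm tall, 0.18 to 0.29 kg), on its axis in the blue wing. Wing 44 mm long (this point's x), 14 mm thick (y), 42 mm tall (z, up). The point is 79 mm above the rotor's underside, 25 mm above the disc's top, 17 mm below the wing's top. The disc is 90 mm in diameter, 8 mm thick.
- rotor_foot (a point): Centre of the rotor's underside, same axes as the grip point. The hub, 44 mm diameter and 46 mm tall, is hollow from below: a socket 45 mm deep, cross-shaped, with slots 8 mm wide along the rotor's x and y, so it meshes at every quarter turn. The rotor starts standing on the pad.
- pad: Fixed green pad, 150 x 150 x 2 mm, on which the rotor starts; origin at the centre of its underside.
- spinner: Fixed white spinner, 130 x 130 mm, 55 mm high, blue panel and black knob on its front (-x) face; origin at the centre of its underside, z up. From the middle of its top rises a brass shaft, cross-shaped in section (two crossed bars 31 x 6 mm), with a steel pilot pin on it, inside a sprung orange ring.
- spline_top (a point): Top of the brass splines, on the shaft's axis, 79 mm above the table; axes are the housing's. The shaft's own angle is not given: one bar lies within 0.6 rad either way of the spinner's x axis. It is stiff to turn (0.25 N m). Unmeshed, the rotor's underside rests here; turned to within about 0.06 rad it drops 10 mm, by its own weight if held loosely, on to the orange ring.
- pilot_tip (a point): Tip of the steel pilot pin, 10.4 mm thick, cone-tipped, standing 22 mm above the spline tops on the shaft's axis, 101 mm above the table. It enters the middle of the rotor's socket first and centres it. Axes are the housing's, not the shaft's.
- seat (a joint): Sprung orange ring round the shaft, 54 mm diameter, its top 14 mm above the housing's top when up. Value in m: 0 up, grows as it is pressed down, 0.010 fully down. It starts to move at about 4 N and is fully down at 12 N (the rotor's weight of 2 to 3 N included); it springs back when let go.
- tub0_mid (a point): Bystander: closed white plastic tub, 50 mm diameter (cap 56), 95 mm tall, standing; point at its centre, half-way up. Leave alone.
- tub1_mid (a point): Bystander: closed white plastic tub, 50 mm diameter (cap 56), 95 mm tall, standing; point at its centre, half-way up. Leave alone.
- tub2_mid (a point): Bystander: closed white plastic tub, 50 mm diameter (cap 56), 95 mm tall, standing; point at its centre, half-way up. Leave alone.
- tub3_mid (a point): Bystander: closed white plastic tub, 50 mm diameter (cap 56), 95 mm tall, standing; point at its centre, half-way up. Leave alone.
- slidebox_mid (a point): Bystander: red box of slides 90 x 60 x 30 mm, point at its centre. Leave alone.
- tape_mid (a point): Bystander: black roll of tape lying flat, 68 mm diameter, 18 mm high, point at its centre. Leave alone.
Not all that is in view belongs to the job. Leave any brown or turquoise look-alike of the part that bears rotor_grip alone.

How it is judged:
On the way, in this order (a step that is already met when the one before it is completed fails the run):
1. the rotor is lifted off the pad (height (world z) of rotor_grip above 0.115 m), for 0.1 s.
2. the rotor is on the shaft, upright, with the splines meshed (dropped well below the spline-top height) (horizontal distance between rotor_grip and pilot_tip below 0.004 m and angle between rotor_grip's own z axis and vertical below 0.08 rad and z of rotor_grip in the frame of spinner below 0.153 m), for 0.1 s.
At the end, for the whole second after the job is handed in: The rotor is on the shaft with splines meshed, within 4 mm of the axis and 0.08 rad of upright, its grip point less than 142 mm above the spinner's underside, the sprung seat pressed down more than 8 of its 10 mm, the rotor still, and the fingers still pressing on it with more than 2 N (horizontal distance between rotor_grip and pilot_tip below 0.004 m and angle between rotor_grip's own z axis and vertical below 0.08 rad and z of rotor_grip in the frame of spinner below 0.142 m and value of joint seat above 0.008 m and contact force between the fingers and rotor above 2 N and linear speed of rotor below 0.02 m/s); the arm keeps its last pose, push and grip.
It fails at once if a tub, the slide box or the tape is moved more than 25 mm (distance of any of tub0_mid, tub1_mid, tub2_mid, tub3_mid, slidebox_mid, tape_mid from where it was at the start of the episode above 0.025 m).
It also fails if it takes over 56 s, if anything falls off the work surface, if the arm or the gripper's body presses on something with over 40 N, if the wrist force passes 120 N, or if a joint passes its speed limit or range.

## Working session

There is one attempt and no reset: what is moved stays moved. The work goes in short steps, each a Python script; the robot and the scene stay as the last script left them, time stands still between calls to the robot, and variables do not carry over. Pictures are saved under pics/ and viewed, at most 10 in all, crops included, and the job is handed in when it is done.

```bash
mkdir -p pics; cat > h.py <<'E'
import numpy as np, cv2
from rig import manip as m
from scipy.spatial.transform import Rotation as R
def shot(n,f):
    p,r=m.get_position(),m.get_ee_rot()
    c=m.camera(n)
    if 'cam_to_world' in c: T=np.array(c['cam_to_world'])
    else:
        W=np.eye(4);W[:3,:3]=R.from_rotvec(r).as_matrix();W[:3,3]=p;T=W@np.array(c['mount'])
    cv2.imwrite(f'pics/{f}.png',cv2.cvtColor(c['image'],cv2.COLOR_RGB2BGR))
    np.savez(f'pics/{f}.npz',T=T,k=[c['fx'],c['fy'],c['cx'],c['cy']]);return c
def w(f,u,v,z):
    d=np.load(f'pics/{f}.npz');T=d['T'];fx,fy,cx,cy=d['k']
    r=T[:3,:3]@np.array([(u-cx)/fx,(v-cy)/fy,1]);return T[:3,3]+r*(z-T[2,3])/r[2]
def pix(f,P):
    d=np.load(f'pics/{f}.npz');T=d['T'];fx,fy,cx,cy=d['k']
    q=T[:3,:3].T@(np.array(P)-T[:3,3]);return q[0]/q[2]*fx+cx,q[1]/q[2]*fy+cy
def down(yaw): # tool y axis dir: tool x at angle yaw
    return (R.from_euler('z',yaw)*R.from_euler('x',np.pi)).as_rotvec()
E
python3 - <<'E'
from h import *
for n in('top','scene','wrist'): shot(n,n+'0'); d=np.load(f'pics/{n}0.npz'); print(n,d['T'].round(3).tolist(),d['k'])
print(R.from_rotvec(m.get_ee_rot()).as_matrix().round(3), m.get_time())
E
```

```text
top [[0.018, -0.986, 0.167, 0.339], [-1.0, -0.015, 0.014, -0.004], [-0.012, -0.167, -0.986, 1.403], [0.0, 0.0, 0.0, 1.0]] [495.29693224 495.29693224 319.11937292 197.6799211 ]
scene [[-0.854, 0.317, -0.412, 1.025], [0.52, 0.537, -0.665, 0.793], [0.011, -0.782, -0.623, 0.835], [0.0, 0.0, 0.0, 1.0]] [473.67658379 473.67658379 312.0279104  205.42915458]
wrist [[0.229, -0.931, -0.283, 0.215], [-0.973, -0.219, -0.066, -0.591], [-0.001, 0.291, -0.957, 0.373], [0.0, 0.0, 0.0, 1.0]] [330.94000372 330.94000372 315.56224824 200.5914792 ]
[[ 0.973  0.229 -0.   ]
 [ 0.229 -0.973  0.001]
 [-0.    -0.001 -1.   ]] 0.15
```

View pics/top0.png

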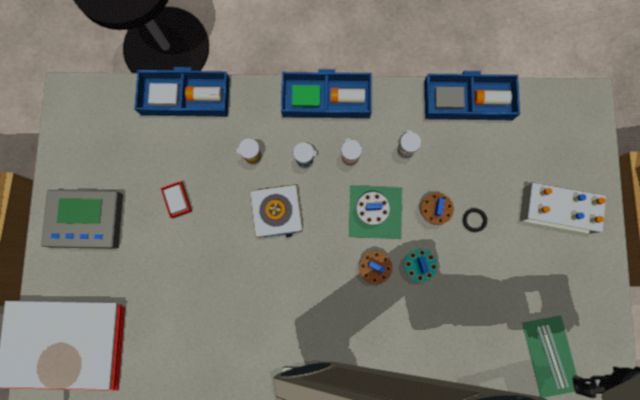

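View pics/scene0.png

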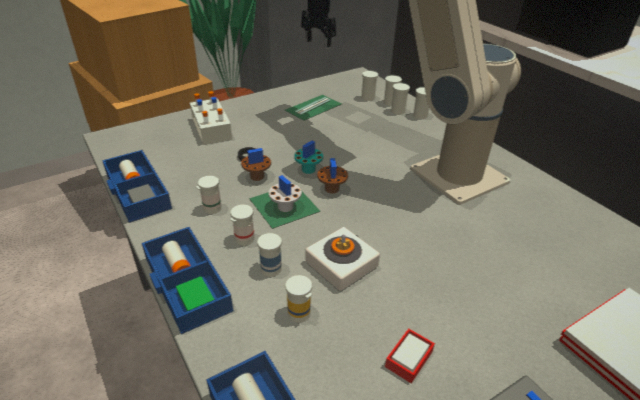

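Top view candidates: the silver rotor with a blue wing on the green pad (373,207), brown look-alikes (437,208) and (376,267), and a turquoise one (422,265). I choose (373,207). The spinner is at (275,210).

```bash
python3 - <<'E'
from h import *
print(w('top0',373.5,206.5,.098),w('top0',373,208,.056),'pad',w('top0',376,212,.002),'spin',w('top0',274.5,210,.079),w('top0',275.5,210,.055))
print('scene',w('scene0',286,185,.098),w('scene0',343,239,.101))
a=cv2.imread('pics/top0.png')
c=[cv2.resize(a[175:245,x:x+70],(400,400),interpolation=cv2.INTER_CUBIC) for x in(340,240)]
cv2.imwrite('pics/crop0.png',np.hstack(c))
E
```

```text
[ 0.53782196 -0.13000973  0.098     ] [ 0.54004693 -0.132691    0.056     ] pad [ 0.53673092 -0.14638378  0.002     ] spin [0.52691671 0.13533402 0.079     ] [0.53037347 0.13510713 0.055     ]
scene [ 0.55140743 -0.10211678  0.098     ] [0.54224738 0.15101062 0.101     ]
```

View pics/crop0.png

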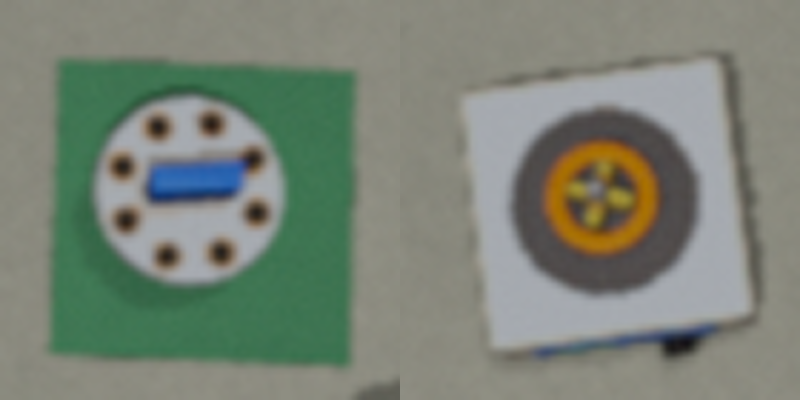

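The crop confirms the silver rotor on the pad, with its wing along world y. The shaft cross is at about −0.21 rad in world. Next come close looks with the wrist camera, first over the spinner and then over the rotor.

```bash
python3 - <<'E'
from h import *
m.move_to([0.528,0.135,0.24],down(1.36)); shot('wrist','ws'); print(m.get_time(),m.get_position(),m.get_joint_positions())
m.move_to([0.539,-0.131,0.23],down(1.64)); shot('wrist','wr'); print(m.get_time(),m.get_position(),m.get_joint_positions())
a=cv2.imread('pics/ws.png');b=cv2.imread('pics/wr.png')
for f,P in(('ws',(.528,.135,.079)),('wr',(.539,-.131,.098))): print(pix(f,P))
cv2.imwrite('pics/both.png',np.hstack([cv2.resize(i,None,fx=.62,fy=.62) for i in(a,b)]))
E
```

```text
3.1417 [0.52820518 0.13439387 0.23998871] [ 2.27341435e-01  3.23252561e-01  1.81872307e+00 -6.56370721e-05
  9.99601970e-01  4.39219464e-01]
4.2333 [ 0.53914574 -0.13013198  0.23005022] [-2.58424400e-01  3.49831661e-01  1.80587860e+00  3.09499940e-04
  9.85874731e-01 -3.28177755e-01]
(np.float64(315.13754792500777), np.float64(186.96240853756566))
(np.float64(315.53678850780665), np.float64(197.43729095811554))
```

View pics/both.png

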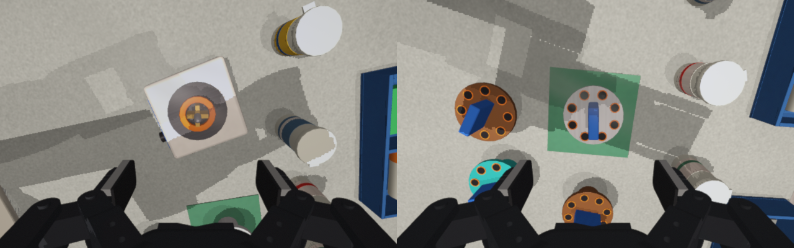

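```bash
python3 - <<'E'
from h import *
a=cv2.imread('pics/ws.png')[145:225,275:355];b=cv2.imread('pics/wr.png')[135:235,265:365]
cv2.imwrite('pics/both2.png',np.hstack([cv2.resize(i,(400,400),interpolation=cv2.INTER_CUBIC) for i in(a,b)]))
h=cv2.cvtColor(cv2.imread('pics/wr.png'),cv2.COLOR_BGR2HSV)
mk=cv2.inRange(h,(105,120,60),(125,255,255));mk[:,:265]=0;mk[:,365:]=0;mk[:135]=0;mk[235:]=0
c=max(cv2.findContours(mk,0,1)[0],key=cv2.contourArea);print('wing',cv2.minAreaRect(c),cv2.boundingRect(c))
h=cv2.cvtColor(cv2.imread('pics/ws.png'),cv2.COLOR_BGR2HSV)
mk=cv2.inRange(h,(5,170,60),(17,255,255));mk[:,:275]=0;mk[:,355:]=0;mk[:145]=0;mk[225:]=0
c=max(cv2.findContours(mk,0,1)[0],key=cv2.contourArea);e=cv2.fitEllipse(c);print('ring',e,w('ws',*e[0],.069))
E
```

```text
wing ((316.5, 200.0), (50.0, 17.0), 90.0) (308, 175, 18, 51)
ring ((315.7669982910156, 191.84828186035156), (35.16374969482422, 49.65260314941406), 101.644287109375) [0.52702768 0.12784254 0.069     ]
```

View pics/both2.png

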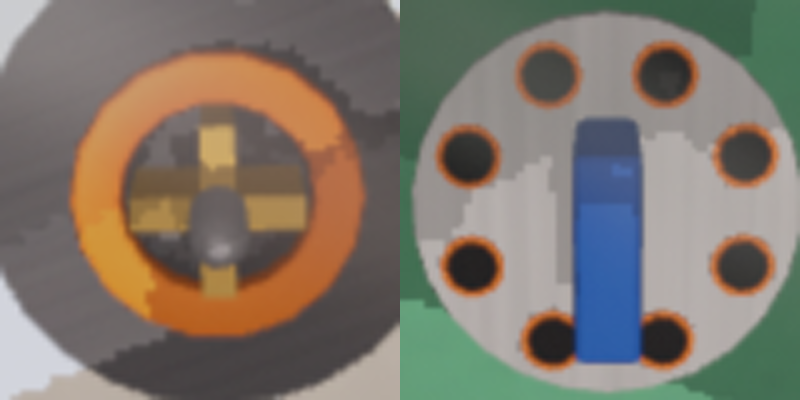

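The crops show the splines squared to the image at crop centre (218,212), which is px (318.6,187.5). The wing's top face runs from crop v 155 to 362, which puts its centre at px (317.1,199.7). Both of the yaws I used are therefore right.

```bash
python3 - <<'E'
from h import *
s=w('ws',318.6,187.5,.079); s2=w('ws',318.6,194,.101); g=w('wr',317.1,199.7,.098)
print('spline',s,'tip',s2,'wing',g)
# width checks
print(np.linalg.norm(w('wr',317,173.75,.098)-w('wr',317,225.5,.098)),np.linalg.norm(w('ws',301,187.5,.079)-w('ws',336.6,187.5,.079)))
zt=.081+.003+.002
m.servo_line([g[0],g[1],zt],down(1.64),rate=.12)
m.command_gripper(0.0,40); print('width',m.get_width(),m.get_grip_force(),m.get_contact_force())
f0=m.get_contact_force()
p=m.get_position(); m.servo_line([p[0],p[1],p[2]+.075],rate=.12); m.hold(.2)
print(m.get_width(),np.array(m.get_contact_force())-f0,m.get_time(),m.get_position())
shot('wrist','wl'); shot('scene','sl')
a=cv2.imread('pics/wl.png');b=cv2.imread('pics/sl.png')[120:300,200:400]
cv2.imwrite('pics/lift.png',np.hstack([cv2.resize(a,(480,300)),cv2.resize(b,(320,300))]))
E
```

```text
spline [0.53087109 0.13388504 0.079     ] tip [0.53075532 0.1341979  0.101     ] wing [ 0.54037151 -0.13278796  0.098     ]
0.04306727349451698 0.03127090267887628
width 0.013547118140838161 41.583781242370605 [-0.34547021  0.46325873  2.27639767]
0.013337151703245996 [ 0.09753384 -0.45540023 -4.95654758] 7.2083 [ 0.53986297 -0.13263542  0.16020482]
```

View pics/lift.png

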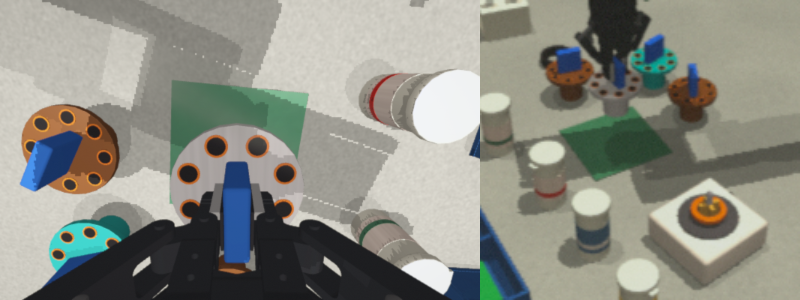

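The rotor is held (width 13.5 mm, about 2.7 N) and clear of the pad. Next I carry it over the shaft and descend by feel.

```bash
cat >> h.py <<'E'
def F(): return np.array(m.get_contact_force())
def feel(ztarget,fmax,f0,step=.002,rate=.04,xy=None):
    p=np.array(m.get_position()) if xy is None else np.array([*xy,m.get_position()[2]])
    z=p[2]
    while z>ztarget+1e-6:
        z=max(z-step,ztarget); m.servo_line([p[0],p[1],z],rate=rate); f=F()-f0
        print('z %.4f act %.4f'%(z,m.get_position()[2]),f.round(1),'t%.1f'%m.get_time())
        if f[2]>fmax: return False
    return True
E
python3 - <<'E'
from h import *
p=m.get_position(); m.servo_line([p[0],p[1],.205],rate=.12)
m.move_to([.5309,.1339,.205],down(1.36)); m.hold(.3); f0=F(); np.save('f0.npy',f0); print(f0,m.get_position(),m.get_time())
m.servo_line([.5309,.1339,.187],rate=.08)
print(feel(.152,6,f0,xy=(.5309,.1339)), np.array(m.get_torque()).round(2),m.get_width())
shot('scene','in1');a=cv2.imread('pics/in1.png')[170:300,280:420];cv2.imwrite('pics/in1c.png',cv2.resize(a,(560,520),interpolation=cv2.INTER_CUBIC))
E
```

```text
[-0.34747733 -0.83179713 -1.40960448] [0.53112658 0.13301785 0.20496388] 9.1667
z 0.1842 act 0.1842 [1.2 0.5 0.1] t9.8
z 0.1822 act 0.1822 [ 1.3  0.4 -1.3] t10.0
z 0.1802 act 0.1801 [ 1.2  0.8 -1.1] t10.3
z 0.1782 act 0.1780 [ 0.2  1.5 -1.3] t10.5
z 0.1762 act 0.1760 [-0.1  0.4  0.4] t10.8
z 0.1742 act 0.1741 [ 1.2  1.8 -1. ] t11.0
z 0.1722 act 0.1720 [ 0.4  1.6 -2. ] t11.3
z 0.1702 act 0.1701 [-0.1  1.4 -2.4] t11.5
z 0.1682 act 0.1681 [-0.5  0.5 -1.7] t11.8
z 0.1662 act 0.1661 [ 0.7  2.  -1.1] t12.0
z 0.1642 act 0.1641 [-0.3  2.6 -0.8] t12.3
z 0.1622 act 0.1621 [ 0.1  1.7 -2. ] t12.5
z 0.1602 act 0.1600 [ 0.3  2.6 -1.1] t12.8
z 0.1582 act 0.1581 [-0.2  3.1 -2.6] t13.0
z 0.1562 act 0.1561 [-0.4  2.4 -1.8] t13.3
z 0.1542 act 0.1541 [-0.3  2.2 -1.8] t13.5
z 0.1522 act 0.1524 [-1.6  3.4  1.3] t13.8
z 0.1520 act 0.1522 [-1.7  3.6  3.5] t14.0
True [0.42 0.27 0.04] 0.013198146342235626
```

View pics/in1c.png

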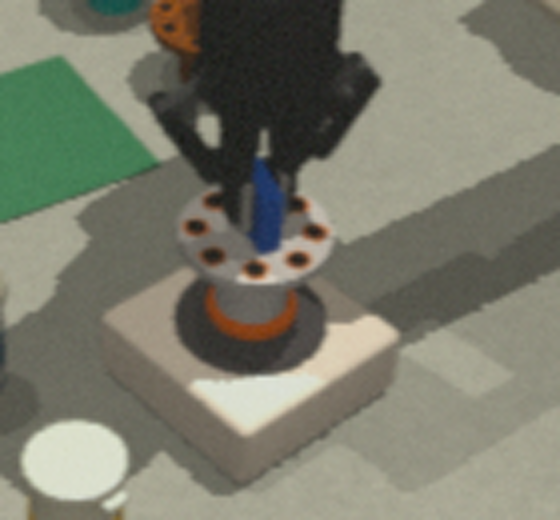

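It went past the spline-top height (TCP .162) without resistance and touched the ring at .152, so the splines have meshed. The hub sits on the orange ring. Now I press it down.

```bash
python3 - <<'E'
from h import *
f0=np.load('f0.npy'); m.command_gripper(0.0,80); m.hold(.2)
print(feel(.1395,22,f0,xy=(.5309,.1339),step=.0015)); m.hold(.8); print((F()-f0).round(1),m.get_position(),m.get_width(),m.get_grip_force(),m.get_time())
shot('scene','in2');a=cv2.imread('pics/in2.png')[170:300,280:420];cv2.imwrite('pics/in2c.png',cv2.resize(a,(560,520),interpolation=cv2.INTER_CUBIC))
E
```

```text
z 0.1506 act 0.1506 [-1.4  2.7  4. ] t14.8
z 0.1491 act 0.1491 [-1.   3.9  5. ] t15.0
z 0.1476 act 0.1477 [-1.9  3.1  7.7] t15.3
z 0.1461 act 0.1463 [-2.6  3.4  7.6] t15.5
z 0.1446 act 0.1449 [-2.5  3.7  8.9] t15.8
z 0.1431 act 0.1435 [-2.1  3.   9.9] t16.0
z 0.1416 act 0.1431 [-6.   1.4 20. ] t16.3
z 0.1401 act 0.1430 [-9.4  1.7 34.6] t16.5
False
[-10.    2.4  33.7] [0.53136095 0.13410089 0.14295945] 0.013157408561137897 83.66564512252808 17.3083
```

View pics/in2c.png

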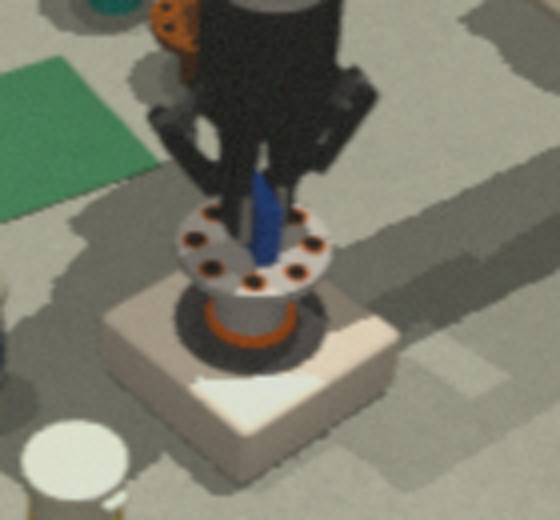

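It reached a hard stop at TCP .143, about 9.5 mm below first ring contact, where the force climbs steeply. The disc is visibly lower. I ease the push to about 20 N and hand in.

```bash
python3 - <<'E'
from h import *
m.servo_line([.5309,.1339,.1414],rate=.02); m.hold(.5); print((F()-np.load('f0.npy')).round(1),m.get_position(),m.get_time())
print(m.sign_off())
E
```

```text
[-6.4  1.9 21.7] [0.53122378 0.13402432 0.14307005] 18.1083
the job is handed in; nothing more can be done
None
```

The rotor is meshed on the shaft and held pressed against the seat's hard stop with about 20 N, and I handed the job in at 18 s. I aligned it by camera, so it dropped in without a search turn. The hand-in call did not return a verdict.

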